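Wake the bore camera and hold the mirror on the target

TASK

Wake the clamped pistol-grip camera by squeezing its red trigger all the way in and letting it spring fully back out. Then swing the sprung mirror by the red knob on its lever until the camera sees the middle of the orange ball in the mirror, which is when the yellow pointer under the mirror aims straight at the orange ball (not the white one), and finish while still holding the mirror steady at that angle, because it swings back if let go. Leave the loose parts on the bench where they lie.

Things in the scene. Friction and masses are not known exactly. Their poses are not given: they have to be found in the camera images.
- rig: aluminium rail 420 x 90 mm, 12 mm thick, fixed to the bench, carrying camera and mirror mount. Origin: middle of its underside. Its y axis runs along the rail from the mirror end (-y) to the camera end (+y), x points away from the robot towards the ball targets, z up. The camera, a black tube 44 mm thick, its axis 90 mm above the bench, looks along -y at the mirror.
- pinch (a point): where to squeeze, 155 mm above the bench: middle of grip plus fully squeezed trigger. From straight above, one finger goes behind the grip (its back face 20.5 mm from here towards the rail's +y), the other before the trigger (front face 34 mm from here towards -y when free, about 20 when squeezed); they close along the rail's y. Open to 75 mm or more first. Grip: 28 (x) x 26 (y) mm, top at 197 mm.
- trigger (a joint): red trigger blade, 16 mm wide, 55 long, 9 thick, upright beside the camera's upside-down pistol grip, on the mirror side (-y of the rail), hinged at its lower end 116 mm above the bench; 0 rad when free, 0.33 fully squeezed towards the grip (about 14 mm at the pinch height). A spring returns it; a full squeeze takes about 6 to 12 N.
- pivot (a point): point on the vertical axis about which both mirror and pointer turn, 90 mm above the bench (the height of the camera axis and of the ball centres)
- mirror: upright mirror in a black frame, 68 mm wide, top 126 mm above the bench, on a vertical hinge. Origin: on the hinge axis at bench height; x axis: outward normal of the reflecting face. A lever (top at 57 mm) runs along -x to the red knob. A spring holds it at its rest stop; swinging it counter-clockwise seen from above (up to 1.05 rad from rest) takes 1 to 5 N at the knob.
- knob (a point): middle of the red knob on the mirror lever: upright round post, 16 mm diameter, from 57 to 108 mm above the bench, this point 88 mm above the bench and 85 mm from the hinge axis. Pinch it from above; it may turn between the fingers while it is carried round the arc.
- pointer: thin yellow pointer 110 mm long, 39 mm above the bench, on the mirror's axis and geared to it: it turns by twice the mirror's angle, the same way, and so shows where the camera's line of sight goes after the mirror. Origin: on the hinge axis at bench height; x axis along the pointer towards its tip.
- marker_ball (a point): centre of the orange ball (40 mm diameter, 90 mm above the bench) on a thin post with a magnetic foot of 56 mm diameter, fixed: the marker to bring into the mirror, 140 to 220 mm from the hinge axis
- decoy_ball (a point): centre of the white ball of a second, equal target, which is not wanted; fixed
- bracket: loose blue nylon bracket, 80 x 50 x 53 mm, a bystander; origin under its middle
- endcap: loose gold anodized sensor end cap, 52 mm diameter, 34 mm high, a bystander; origin under its middle
- ballast: loose round lead ballast weight, 66 mm diameter, 40 mm high, a bystander; origin under its middle
- driver: loose screwdriver, a bystander; origin under its middle
There are look-alikes about, which are no part of the job. What is shaped like the part that bears marker_ball but green is not meant.

How it is judged (in metres and radians):
On the way, in this order (a step that is already met when the one before it is completed fails the run):
1. the trigger is squeezed all the way (over 0.26 rad) (value of joint trigger above 0.26 rad), for 0.2 s.
2. the trigger has sprung back (under 0.05 rad) (value of joint trigger below 0.05 rad), for 0.2 s.
3. the fingers hold the mirror steady with the pointer aimed at the orange ball (y of marker_ball in the frame of pointer between -0.015 and 0.015 m and x of marker_ball in the frame of pointer above 0.05 m and contact force between the fingers and mirror above 0.5 N and angular speed of mirror below 0.1 rad/s), for 0.5 s.
At the end, for the whole second after the job is handed in: The fingers are still holding the mirror against its spring (over 0.5 N), it is steady (under 0.1 rad/s), the line along the pointer passes within 15 mm of the orange ball's centre seen from above, and the trigger is back out (under 0.05 rad) (all of step 3 and value of joint trigger below 0.05 rad); the arm keeps its last pose, push and grip.
It fails at once if a loose part on the bench is moved by more than 20 mm (distance of any of bracket, endcap, ballast, driver from where it was at the start of the episode above 0.02 m).
It also fails if it takes over 48 s, if anything falls off the work surface, if the arm or the gripper's body presses on something with over 40 N, if the wrist force passes 120 N, or if a joint passes its speed limit or range.

ROBOT

A 6-joint arm with a two-finger parallel gripper is mounted at the origin on the work surface. World frame = base frame: x ahead of the robot, y to its left, z up, the work surface at z = 0. Lengths are in m, angles in degrees, forces in N, time in s.
With the tool pointing down it reaches from about 0.25 to 0.725 m from the base axis. Payload 9.7 kg.
Tool frame: the origin (TCP) lies at the very end of the fingers, on their centre line; the grasp point (between the pads) lies 19 mm behind it (bot.grip_point_offset is the z of the grasp point in the tool frame, in m); z points along the fingers, x is the direction in which the jaws open and shut, and the axes are right-handed (so a half turn about z gives the same grasp; the last joint's range is limited). The gripper opens to 85 mm and grips with 20 to 120 N. Pads are 22 mm wide; open, the fingers measure 114 mm over their backs; the gripper's body (76 mm by 85 mm) begins 54 mm behind the grasp point. The pads swing forward as they close: fully open they stand 13 mm farther back than shut.
Start: joints at [72.021, 4.979, 10.078, 95.1, 0, 90], TCP at [0.17, 0.523, 0.231] pointing down, gripper open.
Joint ranges: [-179.16, 179.16], [-48.56, 103.87], [-65.8, 70.77], [-126.05, 130.52], [-82.76, 87.17], [-180, 180]. Speed limits (degrees/s): [127.2, 127.2, 147.25, 180, 180, 180].

INTERFACE

Orientations are given as [roll, pitch, yaw] about the fixed x, y, z axes, in that order (R = Rz(yaw) Ry(pitch) Rx(roll)).
In Python, from workcell import get_obs, viewer, job_done, bot gives the robot as it stands.
- The arm moves only by the shell command python3 -m handwheel 'ROWS' [FORCE]. ROWS is JSON, a list of rows, each a list of 5 numbers: the closure, from 0 (fully open) to 1 (shut), then the shift along the world's x, y, z in m, then the turn about the world's z in degrees. A call has 1 to 5 rows; each row is the pose to reach, as a shift and turn from the pose measured when the call began; what a row does not reach only later rows make up. A row lasts 1/10 s, in which the tool goes at most 50 mm and 8.59 degrees, less where a joint would pass 70% of its speed; a pose out of reach is approached as far as the arm can. A call with a gripper value outside its range is refused whole. The fingers move at their own pace and stop on an object; FORCE is the grip in N (left out, the last holds). Time passes only in rows, so rows that repeat a pose let the fingers close. It gives the time, the measured TCP pose, the force and the opening at its end, in the units of the state.
- get_obs(): the state, without advancing time (a new reading comes with each control period).
- viewer.camera(name): name is "scene" or "top"; returns a dict with "color" (384x512x3 uint8, blue, green, red), "K" (3x3 intrinsics, pixels), "dist_coeffs" ([k1, k2, p1, p2, k3] as OpenCV has them; the pictures are not rectified), "origin" and "orientation" of the camera in the world. Camera axes: x right, y down, z forward; pixel columns grow to the right and rows downward; lengths in m; the calibration is good to about 2 mm. A picture is of the moment at which its call begins. There is no depth.
- job_done(): hands the job in, once; it reports no verdict.
The state is a dict: "time": time; "q": joint angles; "qd": joint speeds; "joint_efforts": joint torques, N m; "ee_pos": TCP position; "tcp_rot": TCP orientation; "wrist_force": force on the tool from outside, world axes, zero at the start; "torque": the same for the moment, N m; "opening": finger opening in m.
Only numpy, scipy, OpenCV 4.12 (cv2) and the standard library are available. Lean on these libraries where they do the work, as an engineer would, in place of code of your own. Each camera call takes 0.05 s, during which the arm holds its last target.

## Working session

There is one attempt and no reset: what is moved stays moved. The work goes in short steps, Python scripts to look and compute and a shell command to move; the robot and the scene stay as the last step left them, time stands still between calls to the robot, and variables do not carry over. Pictures are saved under pics/ and viewed, and the job is handed in when it is done.

```bash
ls; mkdir -p pics; python3 - <<'E'
from workcell import get_obs, viewer
import cv2,pickle
o=get_obs();print(o)
d={}
for n in("scene","top"):
    c=viewer.camera(n);d[n]=c;cv2.imwrite(f"pics/{n}0.png",c["color"]);print(n,c["K"],c["dist_coeffs"],c["origin"],c["orientation"])
pickle.dump(d,open("c0.pkl","wb"))
E
```

```text
pics
{'time': 0.0, 'q': array([ 7.20222546e+01,  5.01090100e+00,  1.00336031e+01,  9.51011331e+01,
       -1.94721221e-04,  9.00002307e+01]), 'qd': array([ 0.00090246,  0.06178291, -0.06097273, -0.06443875,  0.04462798,
       -0.03683755]), 'joint_efforts': array([ 2.28098128e-03, -5.20383632e+01,  4.64805794e+01,  1.61315646e-02,
        1.27557751e-04,  1.67507693e-05]), 'ee_pos': array([0.16968096, 0.52291217, 0.23057738]), 'tcp_rot': array([1.79999805e+02, 7.84309382e-02, 7.20220239e+01]), 'wrist_force': array([ 1.07985774, -0.50861191,  0.74314724]), 'torque': array([-0.02236516, -0.02337691,  0.01588066]), 'opening': 0.08514265928520626}
scene [[354.20511461   0.         255.64808573]
 [  0.         354.20511461 187.52762981]
 [  0.           0.           1.        ]] [0.0190092 0.        0.        0.        0.       ] [ 1.15214409 -0.51702404  0.92089849] [-138.25499458   -0.63451739   46.94227211]
top [[398.59926139   0.         257.60790642]
 [  0.         398.59926139 191.30161545]
 [  0.           0.           1.        ]] [-0.00080087  0.          0.          0.          0.        ] [ 0.4658929  -0.02279671  1.26700565] [-173.17364308    1.32760769  -90.18243418]
```

View pics/scene0.png

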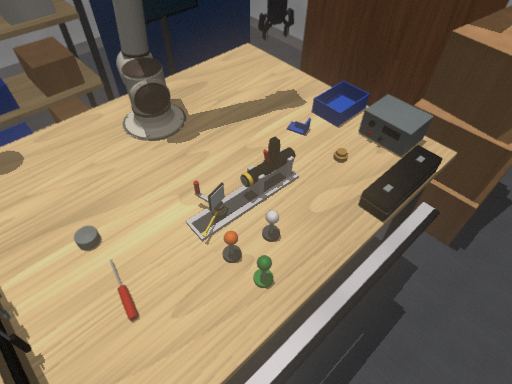

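View pics/top0.png

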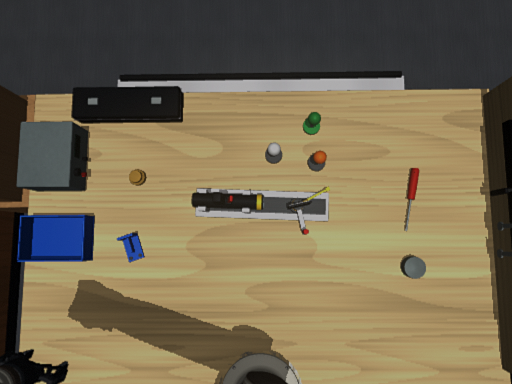

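Scene: orange ball at (231,238), white (272,217) and green look-alike (264,263). In the top view these are orange (319,157), white (274,149) and green (314,118). The red items are trigger, knob at top (305,231), and screwdriver handle (413,183). Next I'll crop and measure.

```bash
cat > h.py <<'E'
import numpy as np,cv2,pickle
from scipy.spatial.transform import Rotation as R
def ray(c,uv):
    p=cv2.undistortPoints(np.array([[uv]],float),np.array(c["K"]),np.array(c["dist_coeffs"]))[0,0]
    d=R.from_euler("xyz",c["orientation"],degrees=True).as_matrix()@np.array([p[0],p[1],1.])
    return np.array(c["origin"]),d/np.linalg.norm(d)
def plane(c,uv,z):
    o,d=ray(c,uv);return o+d*(z-o[2])/d[2]
def tri(c1,u1,c2,u2):
    A=[];b=[]
    for c,u in((c1,u1),(c2,u2)):
        o,d=ray(c,u);P=np.eye(3)-np.outer(d,d);A.append(P);b.append(P@o)
    x=np.linalg.solve(sum(A),sum(b))
    e=[np.linalg.norm(P@x-q) for P,q in zip(A,b)]
    return x,e
def proj(c,X):
    M=R.from_euler("xyz",c["orientation"],degrees=True).as_matrix()
    r,_=cv2.Rodrigues(M.T); t=-M.T@np.array(c["origin"])
    return cv2.projectPoints(np.array([X],float),r,t,np.array(c["K"]),np.array(c["dist_coeffs"]))[0][0,0]
def blobs(im,lo,hi,mina=6):
    h=cv2.cvtColor(im,cv2.COLOR_BGR2HSV)
    m=cv2.inRange(h,np.array(lo),np.array(hi))
    n,l,s,ce=cv2.connectedComponentsWithStats(m)
    return [(ce[i].round(1).tolist(),s[i].tolist()) for i in range(1,n) if s[i][4]>=mina]
def crop(im,x0,y0,x1,y1,k,name):
    cv2.imwrite(name,cv2.resize(im[y0:y1,x0:x1],None,fx=k,fy=k,interpolation=cv2.INTER_CUBIC))
E
python3 - <<'E'
from h import *
d=pickle.load(open("c0.pkl","rb"))
crop(d["top"]["color"],185,105,345,245,5,"pics/tc0.png")
crop(d["scene"]["color"],180,130,310,295,4,"pics/sc0.png") if 0 else crop(d["scene"]["color"],180,130,310,280,4,"pics/sc0.png")
for n in d:
    im=d[n]["color"]
    for k,lo,hi in(("red",(0,150,60),(5,255,255)),("red2",(174,150,60),(180,255,255)),("orange",(6,190,120),(14,255,255)),("yellow",(22,170,100),(34,255,255)),("white",(0,0,170),(180,40,255)),):
        print(n,k,blobs(im,lo,hi))
E
```

```text
scene red [([368.9, 131.9], [368, 131, 3, 3, 8]), ([265.4, 151.1], [264, 150, 4, 3, 9]), ([195.5, 182.0], [194, 181, 4, 3, 12]), ([126.7, 301.7], [118, 286, 18, 33, 256])]
scene red2 []
scene orange []
scene yellow []
scene white [([124.9, 60.5], [123, 60, 6, 3, 10]), ([133.8, 126.1], [125, 111, 21, 26, 239]), ([280.8, 149.2], [280, 148, 3, 3, 6]), ([290.1, 157.7], [288, 156, 5, 4, 10]), ([250.6, 166.8], [248, 165, 6, 4, 13]), ([260.8, 175.8], [259, 174, 5, 4, 12]), ([295.4, 175.3], [293, 174, 6, 4, 12]), ([285.4, 181.8], [283, 180, 6, 5, 17]), ([233.6, 193.4], [222, 186, 24, 17, 100]), ([271.9, 190.7], [265, 186, 17, 10, 39]), ([203.9, 196.6], [200, 194, 8, 7, 25]), ([234.7, 214.0], [213, 198, 49, 33, 247]), ([336.1, 300.4], [245, 202, 189, 182, 3604]), ([196.9, 221.3], [186, 209, 23, 30, 154]), ([271.9, 214.5], [267, 210, 11, 10, 79]), ([209.6, 229.3], [207, 225, 7, 10, 14])]
top red [([412.9, 182.9], [408, 168, 11, 31, 227]), ([83.2, 174.4], [82, 173, 4, 4, 13]), ([230.4, 198.1], [229, 195, 4, 7, 25]), ([305.2, 231.1], [303, 229, 6, 5, 21])]
top red2 []
top orange [([320.0, 156.4], [315, 151, 11, 12, 103])]
top yellow [([326.1, 189.2], [322, 187, 8, 5, 16]), ([258.7, 201.7], [257, 195, 5, 15, 65]), ([312.3, 196.4], [309, 194, 8, 5, 10])]
top white [([397.8, 82.5], [385, 76, 19, 14, 73]), ([282.2, 84.6], [191, 79, 178, 13, 1371]), ([142.2, 82.8], [122, 82, 37, 3, 76]), ([126.5, 85.0], [119, 85, 16, 1, 16]), ([269.5, 89.0], [267, 89, 6, 1, 6]), ([273.9, 147.9], [271, 145, 7, 7, 39]), ([200.9, 190.0], [197, 189, 9, 3, 22]), ([214.4, 189.6], [211, 189, 8, 3, 17]), ([238.9, 191.1], [228, 190, 22, 4, 55]), ([284.2, 193.5], [251, 191, 63, 6, 236]), ([315.3, 211.7], [298, 193, 31, 34, 251]), ([245.2, 214.2], [196, 207, 102, 13, 477]), ([245.0, 209.5], [242, 209, 7, 2, 14]), ([289.0, 377.5], [286, 371, 8, 12, 41]), ([296.0, 372.0], [295, 370, 3, 5, 11])]
```

View pics/tc0.png

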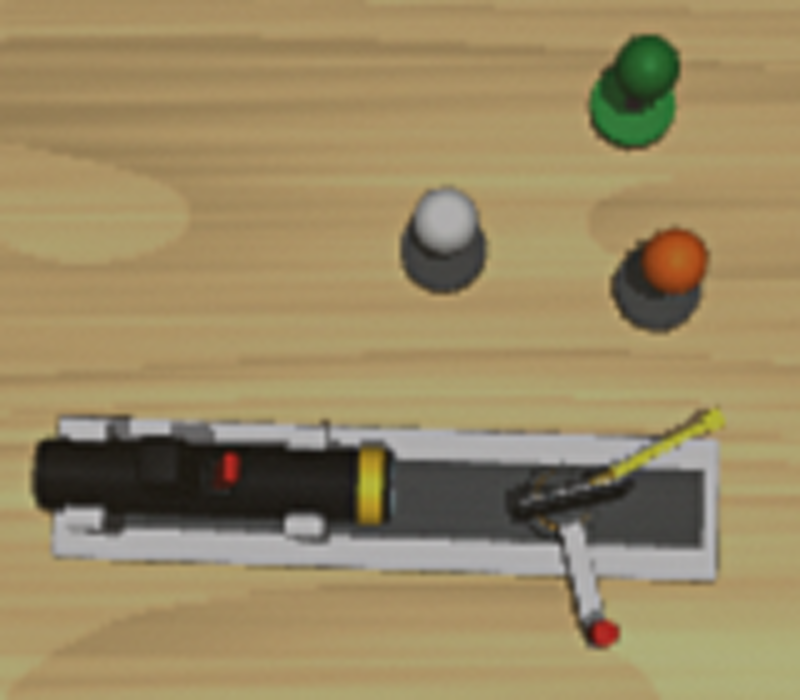

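View pics/sc0.png

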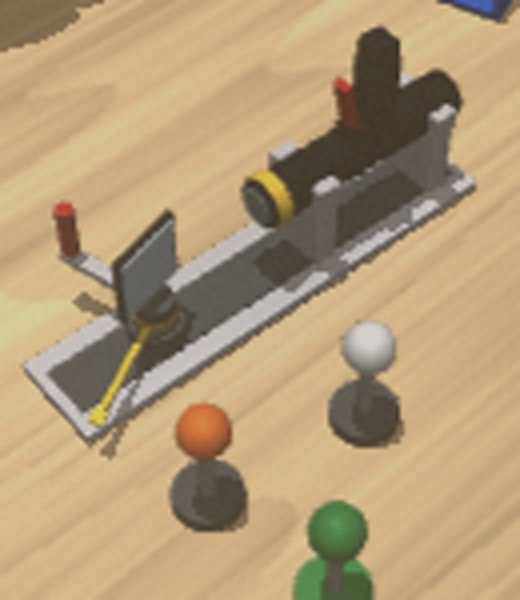

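Choice: the orange ball at top (320,157), scene (231,238), on a grey foot. White (274,149) is the decoy and green (314,118) the look-alike, and the crops confirm both. Pointer tip is at about top (327,189).

```bash
python3 - <<'E'
from h import *
d=pickle.load(open("c0.pkl","rb"));t=d["top"];s=d["scene"]
np.set_printoptions(precision=4,suppress=True)
T=lambda x,y:(185+x/5-.4,105+y/5-.4)
S=lambda x,y:(180+x/4-.4,130+y/4-.4)
co=[plane(t,T(*p),.012) for p in((60,415),(53,556),(718,437),(716,580))]
print("corners",co); c=sum(co)/4
print("center",c,"len",np.linalg.norm(co[0]-co[2]),np.linalg.norm(co[1]-co[3]),"wid",np.linalg.norm(co[0]-co[1]),np.linalg.norm(co[2]-co[3]))
ry=(co[0]+co[1]-co[2]-co[3])[:2];ry/=np.linalg.norm(ry);rx=np.array([ry[1],-ry[0]])
print("ry",ry,"rx",rx,"yaw",np.degrees(np.arctan2(rx[1],rx[0])))
rl=lambda p:np.array([(p[:2]-c[:2])@rx,(p[:2]-c[:2])@ry])
def rep(n,p):print(n,p,"rail",rl(np.array(p)))
p,e=tri(t,T(675,261),s,S(204,432));rep("ball",p);print(e);rep("ballplane",plane(t,T(675,261),.09))
p,e=tri(t,T(446,220),s,S(369,348));rep("white",p);print(e)
rep("knobtop",plane(t,T(604,632),.108));rep("knobtop s",plane(s,S(64,208),.108))
rep("trigtip",plane(t,T(230,467),.171));rep("trigtip s",plane(s,S(342,84),.171))
rep("griptop",plane(t,T(163,460),.197));rep("griptop s",plane(s,S(380,36),.197))
rep("tip",plane(t,T(714,418),.039));rep("tip s",plane(s,S(98,415),.039))
rep("frameL",plane(t,T(512,490),.126));rep("frameR",plane(t,T(628,475),.126))
rep("frameSl",plane(s,S(117,265),.126));rep("frameSr",plane(s,S(170,213),.126))
rep("yellow base t",plane(t,T(598,483),.039))
rep("lens ring",plane(t,T(370,485),.112))
E
```

```text
corners [array([0.6293, 0.2002, 0.012 ]), array([0.5395, 0.2033, 0.012 ]), array([ 0.6127, -0.2172,  0.012 ]), array([ 0.5225, -0.2138,  0.012 ])]
center [ 0.576  -0.0068  0.012 ] len 0.41776069821396705 0.41743614929472483 wid 0.08989016499012564 0.09022848549395103
ry [0.0401 0.9992] rx [ 0.9992 -0.0401] yaw -2.2991028106755214
ball [ 0.7084 -0.183   0.0925] rail [ 0.1394 -0.1707]
[np.float64(0.0016072405802645265), np.float64(0.0016072405802644552)]
ballplane [ 0.7099 -0.182   0.09  ] rail [ 0.1408 -0.1697]
white [ 0.7343 -0.0466  0.0922] rail [ 0.1598 -0.0334]
[np.float64(0.0019366284764709065), np.float64(0.0019366284764710435)]
knobtop [ 0.4885 -0.134   0.108 ] rail [-0.0823 -0.1306]
knobtop s [ 0.4839 -0.1361  0.108 ] rail [-0.0869 -0.1329]
trigtip [0.579 0.077 0.171] rail [-0.0004  0.0839]
trigtip s [0.5756 0.0735 0.171 ] rail [-0.0036  0.0803]
griptop [0.5803 0.111  0.197 ] rail [-0.0004  0.1179]
griptop s [0.5758 0.1135 0.197 ] rail [-0.005   0.1203]
tip [ 0.6214 -0.2108  0.039 ] rail [ 0.0535 -0.202 ]
tip s [ 0.6137 -0.2111  0.039 ] rail [ 0.0459 -0.2026]
frameL [ 0.5695 -0.081   0.126 ] rail [-0.0036 -0.0744]
frameR [ 0.5777 -0.1476  0.126 ] rail [ 0.0074 -0.1405]
frameSl [ 0.5708 -0.1501  0.126 ] rail [ 0.0006 -0.1433]
frameSr [ 0.557  -0.0884  0.126 ] rail [-0.0157 -0.0823]
yellow base t [ 0.5814 -0.1385  0.039 ] rail [ 0.0107 -0.1314]
lens ring [0.5741 0.0007 0.112 ] rail [-0.0022  0.0075]
```

```bash
python3 -m handwheel '[[0,0.034,-0.034,0,2],[0,0.068,-0.068,0,4],[0,0.102,-0.102,0,6],[0,0.136,-0.136,0,8],[0,0.17,-0.17,0,10]]' 20
python3 -m handwheel '[[0,0.034,-0.034,0,2],[0,0.068,-0.068,0,4],[0,0.102,-0.102,0,6],[0,0.136,-0.136,0,6],[0,0.17,-0.17,0,6]]'
```

```text
time: 0.6
ee_pos: [0.3406, 0.3514, 0.2304]
tcp_rot: [-180.0, 0.1, 82.1]
wrist_force: [1.5, 0.8, -0.5]
opening: 0.0852
time: 1.1
ee_pos: [0.5116, 0.1796, 0.2302]
tcp_rot: [-180.0, 0.1, 88.1]
wrist_force: [0.6, 0.8, 0.2]
opening: 0.0856
```

```bash
python3 -m handwheel '[[0,0.034,-0.036,0,0],[0,0.068,-0.0735,0,-0.4],[0,0.068,-0.0735,0,-0.4]]'
python3 - <<'E'
from h import *
from workcell import viewer
s=viewer.camera("scene");t=viewer.camera("top")
crop(s["color"],200,60,340,220,5,"pics/s1.png") if 0 else crop(s["color"],220,90,340,200,5,"pics/s1.png")
crop(t["color"],180,130,330,240,5,"pics/t1.png")
E
```

```text
time: 1.4
ee_pos: [0.5822, 0.1019, 0.2283]
tcp_rot: [-179.9, 0.2, 87.4]
wrist_force: [-0.8, -0.1, -0.8]
opening: 0.0855
```

View pics/s1.png

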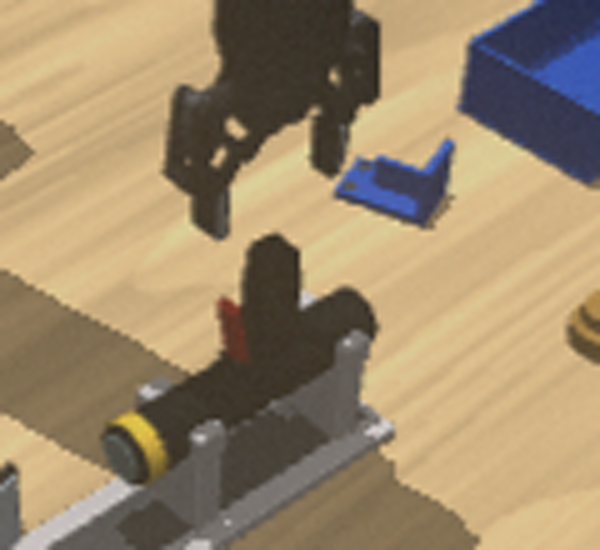

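The scene crop shows the fingers hanging to either side of the grip and trigger (grip top at crop (272,240), trigger at (232,325)), aligned along the rail. Descending next.

```bash
python3 -m handwheel '[[0,0,0,0,0],[0,0,0,0,0]]'; python3 -c "
from workcell import get_obs;print(get_obs()['ee_pos'])"
```

```text
time: 1.7
ee_pos: [0.5793, 0.1058, 0.2292]
tcp_rot: [-179.9, 0.1, 87.7]
wrist_force: [0.6, 0.6, 0.3]
opening: 0.0853
[0.57934653 0.10584809 0.22924958]
```

```bash
python3 -m handwheel '[[0,0,0,-0.03,0],[0,0,0,-0.055,0],[0,0,0,-0.075,0],[0,0,0,-0.095,0],[0,0,0,-0.095,0]]'
python3 - <<'E'
from h import *
from workcell import viewer
s=viewer.camera("scene")
crop(s["color"],220,90,340,200,5,"pics/s2.png")
E
```

```text
time: 2.2
ee_pos: [0.5775, 0.1067, 0.1318]
tcp_rot: [-179.6, 0.1, 87.8]
wrist_force: [-1.0, 0.5, -0.1]
opening: 0.0851
```

View pics/s2.png

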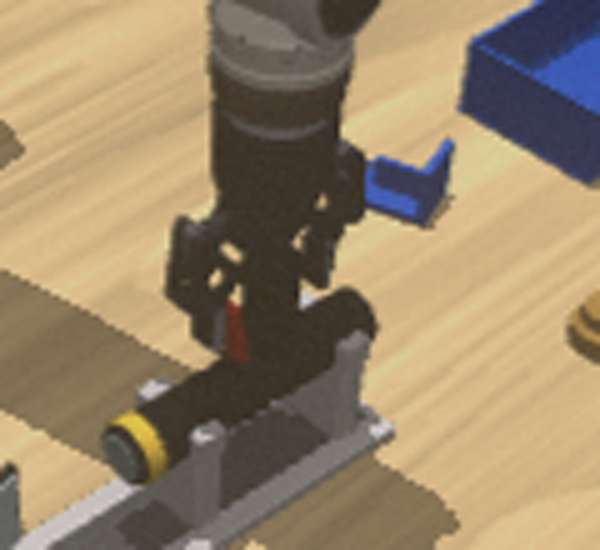

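The left finger at crop (208,330) stands clear in front of the red trigger and the other is behind the grip. No contact force. Squeezing now.

```bash
python3 -m handwheel '[[0.3,0,0,0.002,0],[0.45,0,0,0.002,0],[0.6,0,0,0.002,0],[0.7,0,0,0.002,0],[0.7,0,0,0.002,0]]' 25
python3 -m handwheel '[[0.7,0,0,0,0],[0.7,0,0,0,0],[0.7,0,0,0,0],[0.7,0,0,0,0],[0.7,0,0,0,0]]'
python3 - <<'E'
from h import *
from workcell import viewer
s=viewer.camera("scene")
crop(s["color"],220,90,340,200,5,"pics/s3.png")
E
```

```text
time: 2.75
ee_pos: [0.5789, 0.1065, 0.1378]
tcp_rot: [-179.9, 0.1, 87.7]
wrist_force: [-1.0, 0.4, 9.0]
opening: 0.0401
time: 3.25
ee_pos: [0.5789, 0.1065, 0.1382]
tcp_rot: [-180.0, 0.1, 87.7]
wrist_force: [-2.8, 1.1, 5.5]
opening: 0.0396
```

View pics/s3.png

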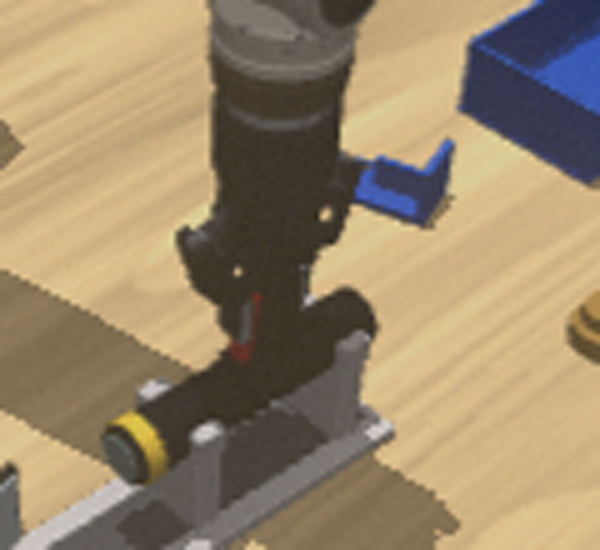

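Opening of 39.6 mm matches the full squeeze (about 40.5 mm), and the trigger at crop (250,325) is tilted against the grip. Now I'll release, wait and rise.

```bash
python3 -m handwheel '[[0.3,0,0,0,0],[0,0,0,0,0],[0,0,0,0,0],[0,0,0,0,0],[0,0,0,0,0]]'
python3 -m handwheel '[[0,0,0,0,0],[0,0,0,0,0],[0,0,0,0.03,0],[0,0,0,0.06,0],[0,0,0,0.095,0]]'
python3 - <<'E'
from h import *
from workcell import viewer
s=viewer.camera("scene")
crop(s["color"],220,90,340,200,5,"pics/s4.png")
E
```

```text
time: 3.8
ee_pos: [0.579, 0.1067, 0.1382]
tcp_rot: [-180.0, 0.1, 87.8]
wrist_force: [-0.4, -1.5, 0.3]
opening: 0.0855
time: 4.3
ee_pos: [0.5786, 0.1066, 0.2337]
tcp_rot: [-179.9, 0.1, 87.8]
wrist_force: [1.1, -0.3, 0.6]
opening: 0.0856
```

View pics/s4.png

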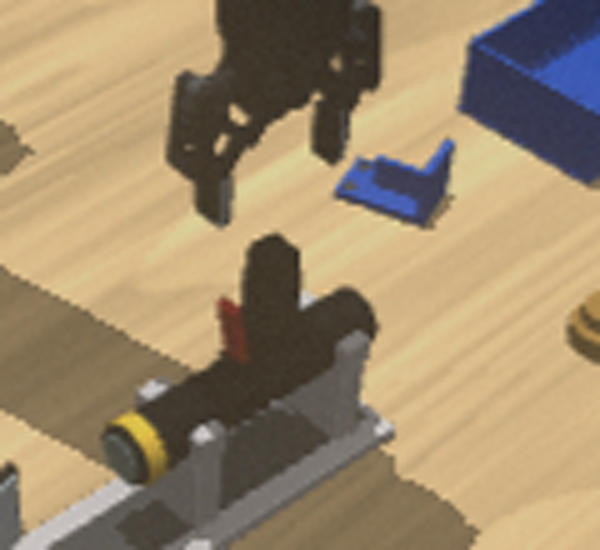

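The trigger stands upright again (crop (232,330)), same as before the squeeze. Moving over the knob (about [0.486, -0.135]).

```bash
python3 -m handwheel '[[0,-0.015,-0.04,0,0],[0,-0.031,-0.08,0,0],[0,-0.046,-0.12,0,0],[0,-0.062,-0.16,0,0],[0,-0.077,-0.2,0,0]]'
python3 -m handwheel '[[0.2,-0.015,-0.04,0,0],[0.2,-0.015,-0.04,0,0],[0.2,-0.015,-0.04,0,0]]'
python3 - <<'E'
from h import *
from workcell import viewer,get_obs
print(get_obs()['ee_pos'])
s=viewer.camera("scene");t=viewer.camera("top")
print(blobs(s["color"],(0,150,60),(5,255,255)),blobs(t["color"],(0,150,60),(5,255,255)))
crop(s["color"],150,100,290,240,4,"pics/s5.png")
E
```

```text
time: 4.85
ee_pos: [0.5019, -0.0945, 0.2405]
tcp_rot: [179.6, 0.0, 87.8]
wrist_force: [1.5, -0.7, 0.5]
opening: 0.0852
time: 5.15
ee_pos: [0.4867, -0.1352, 0.2406]
tcp_rot: [179.6, 0.0, 87.6]
wrist_force: [-0.5, 0.4, 0.9]
opening: 0.0684
[ 0.48669871 -0.13523508  0.24062618]
[([369.1, 132.0], [368, 131, 3, 3, 7]), ([265.4, 151.1], [264, 150, 4, 3, 9]), ([126.7, 301.7], [118, 286, 18, 33, 255])] [([412.9, 182.9], [408, 168, 11, 31, 230]), ([83.0, 174.3], [81, 173, 5, 4, 16]), ([230.3, 198.2], [228, 195, 5, 7, 26])]
```

View pics/s5.png

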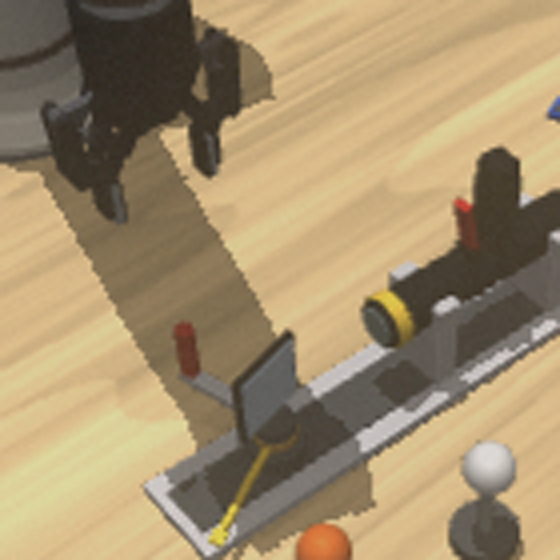

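The trigger blob is at exactly its starting pixel, (265.4,151.1). The fingers hover above the knob (crop (186,350)). Descending to TCP z 0.071.

```bash
python3 -m handwheel '[[0.2,0,0,-0.045,0],[0.2,0,0,-0.09,0],[0.2,0,0,-0.12,0],[0.2,0,0,-0.12,0],[0.2,0,0,-0.12,0]]'
python3 - <<'E'
from h import *
from workcell import viewer,get_obs
print(get_obs()['ee_pos'])
s=viewer.camera("scene")
crop(s["color"],150,100,290,240,4,"pics/s6.png")
E
```

```text
time: 5.75
ee_pos: [0.4876, -0.133, 0.1212]
tcp_rot: [179.6, 0.0, 87.9]
wrist_force: [1.3, -0.6, 0.3]
opening: 0.0684
[ 0.48756167 -0.13298146  0.12123416]
```

View pics/s6.png

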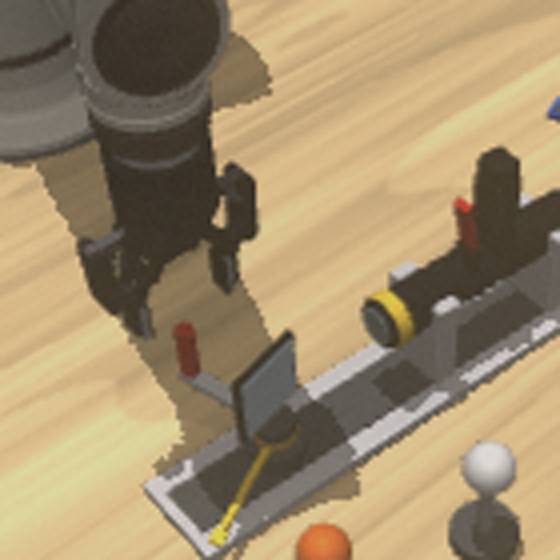

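The knob sits between the finger tips (tips at crop (145,330) and (228,288), knob top (184,328)). Lowering and closing softly.

```bash
python3 -m handwheel '[[0.2,-0.001,-0.002,-0.025,0],[0.2,-0.001,-0.002,-0.05,0],[0.2,-0.001,-0.002,-0.05,0]]' 20
python3 -m handwheel '[[0.5,0,0,0,0],[0.7,0,0,0,0],[0.9,0,0,0,0],[0.9,0,0,0,0],[0.9,0,0,0,0]]' 20
python3 - <<'E'
from h import *
from workcell import viewer,get_obs
s=viewer.camera("scene");t=viewer.camera("top")
crop(s["color"],150,100,290,240,4,"pics/s7.png")
crop(t["color"],265,140,345,240,6,"pics/t7.png")
E
```

```text
time: 6.1
ee_pos: [0.4869, -0.135, 0.0717]
tcp_rot: [179.6, 0.0, 87.9]
wrist_force: [-0.1, -0.1, -0.2]
opening: 0.0684
time: 6.6
ee_pos: [0.4875, -0.1355, 0.073]
tcp_rot: [179.5, 0.1, 87.9]
wrist_force: [-1.7, -3.1, 5.7]
opening: 0.0153
```

View pics/s7.png

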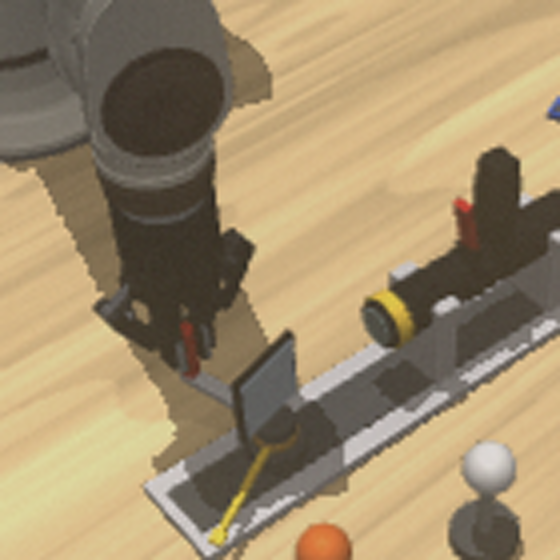

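View pics/t7.png

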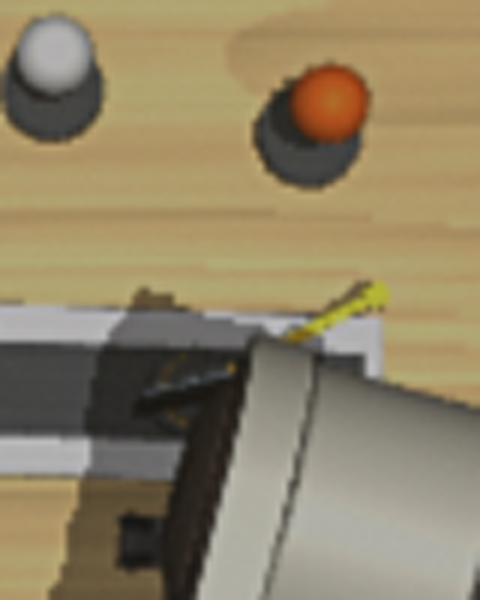

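Knob gripped (opening 15.3 mm; the given diameter is 16). Swinging about 15° CCW first, then I'll measure the pointer.

```bash
python3 -m handwheel '[[0.9,0.001,-0.0036,0,2.5],[0.9,0.0021,-0.0071,0,5],[0.9,0.0035,-0.0106,0,7.5],[0.9,0.0049,-0.014,0,10],[0.9,0.0066,-0.0174,0,12.5]]'
python3 -m handwheel '[[0.9,0.0016,-0.0032,0,2.5],[0.9,0.0016,-0.0032,0,2.5],[0.9,0.0016,-0.0032,0,2.5],[0.9,0.0016,-0.0032,0,2.5]]'
python3 - <<'E'
from h import *
from workcell import viewer,get_obs
s=viewer.camera("scene");t=viewer.camera("top")
pickle.dump({"scene":s,"top":t},open("c8.pkl","wb"))
crop(s["color"],180,170,280,270,6,"pics/s8.png")
crop(t["color"],265,140,345,240,6,"pics/t8.png")
E
```

```text
time: 7.2
ee_pos: [0.4935, -0.1529, 0.0731]
tcp_rot: [179.5, 0.1, 100.5]
wrist_force: [-3.9, -0.3, 1.0]
opening: 0.0156
time: 7.6
ee_pos: [0.495, -0.1559, 0.0731]
tcp_rot: [179.5, 0.0, 102.9]
wrist_force: [-0.6, 1.8, 0.1]
opening: 0.0155
```

View pics/s8.png

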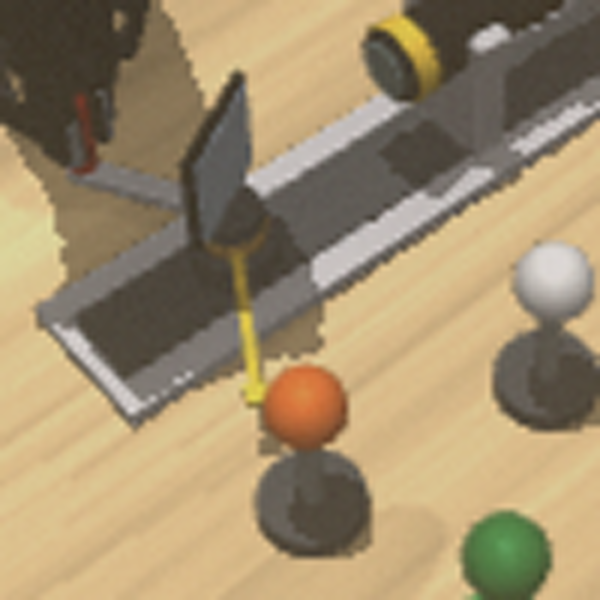

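View pics/t8.png

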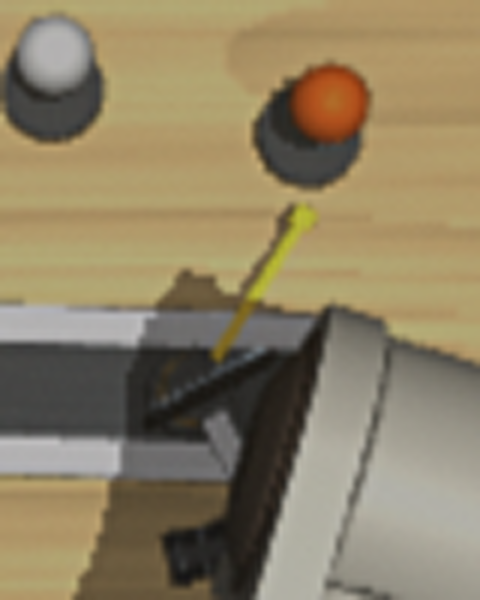

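Pointer now runs from top-crop (216,358) to its tip (306,214), close to the ball at (331,104). Next, measure the miss.

```bash
cat > m.py <<'E'
from h import *
import sys
np.set_printoptions(precision=4,suppress=True)
def run(f,tip,base,stip,sbase):
    d=pickle.load(open(f,"rb"));t=d["top"];s=d["scene"]
    T=lambda p:(265+(p[0]+.5)/6-.5,140+(p[1]+.5)/6-.5)
    S=lambda p:(180+(p[0]+.5)/6-.5,170+(p[1]+.5)/6-.5)
    bt=plane(t,T((331,104)),.09);bs=plane(s,S((305,406)),.09)
    print("ball",bt,bs)
    for n,a,b,ball in(("top",plane(t,T(tip),.039),plane(t,T(base),.039),bt),("scene",plane(s,S(stip),.039),plane(s,S(sbase),.039),bs)):
        u=(a-b)[:2];u/=np.linalg.norm(u);r=(ball-a)[:2]
        h=np.array([.5717,-.1137]);
        a2=np.degrees(np.arctan2(*(a[:2]-h)[::-1]));b2=np.degrees(np.arctan2(*(ball[:2]-h)[::-1]))
        print(n,"tip",a,"dir",np.degrees(np.arctan2(u[1],u[0])),"miss y",u[0]*r[1]-u[1]*r[0],"hinge est",a[:2]-.11*u,"| tip ang via hinge",a2,"ball ang",b2, "dist",np.linalg.norm(a[:2]-h),np.linalg.norm(ball[:2]-h))
E
python3 -c "
from m import *
run('c8.pkl',(306,214),(216,358),(255,393),(237,250))"
```

```text
ball [ 0.7095 -0.1825  0.09  ] [ 0.7049 -0.1829  0.09  ]
top tip [ 0.6622 -0.1752  0.039 ] dir -32.57306375695383 miss y 0.01937026418028389 hinge est [ 0.5695 -0.116 ] | tip ang via hinge -34.201484661134025 ball ang -26.512534306981888 dist 0.10942112041884473 0.15401531632431234
scene tip [ 0.6548 -0.1757  0.039 ] dir -33.49056213077496 miss y 0.02157951869704562 hinge est [ 0.5631 -0.115 ] | tip ang via hinge -36.69130599531267 ball ang -27.453686972044625 dist 0.10368960890320111 0.15014061490122993
```

```bash
python3 -m handwheel '[[0.9,0.0015,-0.0026,0,2],[0.9,0.0029,-0.0051,0,4],[0.9,0.0029,-0.0051,0,4],[0.9,0.0029,-0.0051,0,4],[0.9,0.0029,-0.0051,0,4]]'
python3 - <<'E'
from h import *
from workcell import viewer,get_obs
s=viewer.camera("scene");t=viewer.camera("top")
pickle.dump({"scene":s,"top":t},open("c9.pkl","wb"))
crop(s["color"],180,170,280,270,6,"pics/s9.png")
crop(t["color"],265,140,345,240,6,"pics/t9.png")
E
```

```text
time: 8.2
ee_pos: [0.4978, -0.1609, 0.0731]
tcp_rot: [179.5, 0.0, 106.9]
wrist_force: [-1.2, 2.6, -1.1]
opening: 0.0157
```

View pics/s9.png

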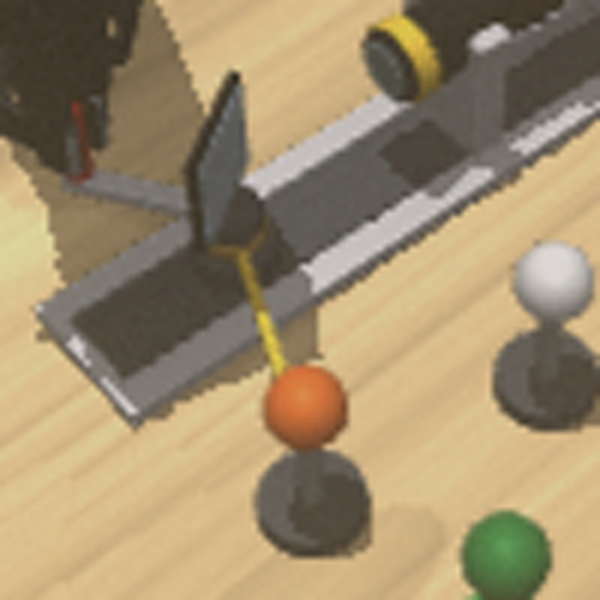

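View pics/t9.png

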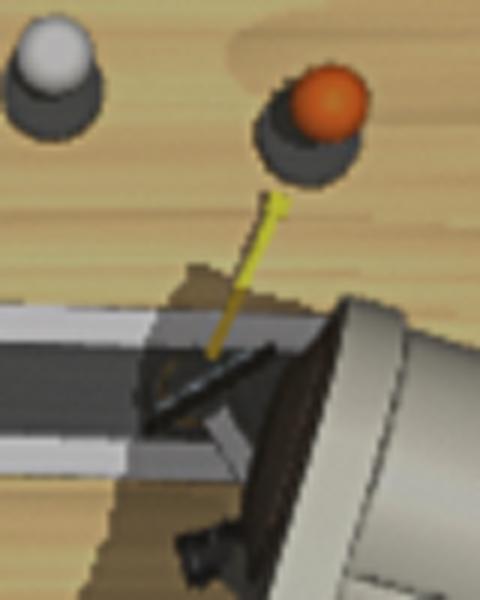

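Pointer now runs from top-crop (211,355) to (278,206). In the scene view its tip disappears behind the ball (last seen at (281,373)).

```bash
python3 -c "
from m import *
run('c9.pkl',(278,206),(211,355),(280,372),(241,253))
d=pickle.load(open('c9.pkl','rb'))
for n,(x0,y0) in (('top',(265,140)),('scene',(180,170))):
    im=d[n]['color'][y0:y0+100,x0:x0+100]
    h=cv2.cvtColor(im,cv2.COLOR_BGR2HSV)
    m=cv2.inRange(h,(18,150,60),(36,255,255)); k,l,s,c=cv2.connectedComponentsWithStats(m)
    for i in range(1,k):
        if s[i][4]>8:
            ys,xs=np.nonzero(l==i);pts=np.c_[xs+x0,ys+y0].astype(np.float32)
            W=np.array([plane(d[n],p,.039)[:2] for p in pts],np.float32)
            f=cv2.fitLine(W,cv2.DIST_L2,0,.01,.01).ravel(); 
            f[:2]*=np.sign(f[0])
            ball=np.array([.7095,-.1825] if n=='top' else [.7049,-.1829]);r=ball-f[2:]
            print(n,s[i],'ang',np.degrees(np.arctan2(f[1],f[0])),'miss',f[0]*r[1]-f[1]*r[0])
"
```

```text
ball [ 0.7095 -0.1825  0.09  ] [ 0.7049 -0.1829  0.09  ]
top tip [ 0.6665 -0.1608  0.039 ] dir -24.863115311757735 miss y -0.00153450620503294 hinge est [ 0.5667 -0.1146] | tip ang via hinge -26.43215939451867 ball ang -26.512534306981888 dist 0.10586109997376783 0.15401531632431234
scene tip [ 0.6536 -0.1585  0.039 ] dir -24.91752890113695 miss y -0.000523039570770923 hinge est [ 0.5538 -0.1121] | tip ang via hinge -28.677457965348236 ball ang -27.453686972044625 dist 0.09333683154050657 0.15014061490122993
top [34 32 14 28 62] ang -24.122036 miss -0.0031296197190583026
scene [63  3 10 11 47] ang -16.256994 miss -0.16736233337157871
scene [40 42  8 21 31] ang -25.004326 miss -0.0003543215958191001
```

All estimates put the miss within about 3 mm. I'll hold for a second, check it stays steady and that nothing else moved, then hand in.

```bash
python3 -m handwheel '[[0.9,0,0,0,0],[0.9,0,0,0,0],[0.9,0,0,0,0],[0.9,0,0,0,0],[0.9,0,0,0,0]]'; python3 -m handwheel '[[0.9,0,0,0,0],[0.9,0,0,0,0],[0.9,0,0,0,0],[0.9,0,0,0,0],[0.9,0,0,0,0]]'
python3 - <<'E'
from h import *
from workcell import viewer,job_done
d=pickle.load(open("c9.pkl","rb"));d0=pickle.load(open("c0.pkl","rb"))
s=viewer.camera("scene");t=viewer.camera("top")
a=lambda x,y,r:int(np.abs(x[r].astype(int)-y[r]).max())
print("pointer/ball change",a(t["color"],d["top"]["color"],np.s_[145:203,285:325]))
print("driver,ballast,endcap,bracket mean change",[float(np.abs(t["color"][r].astype(int)-d0["top"]["color"][r]).mean().round(2)) for r in(np.s_[160:235,400:425],np.s_[250:282,398:430],np.s_[165:190,125:150],np.s_[228:265,112:150])])
print(blobs(s["color"],(0,150,60),(5,255,255)))
job_done()
E
```

```text
time: 8.8
ee_pos: [0.4978, -0.1609, 0.0731]
tcp_rot: [179.5, 0.0, 106.9]
wrist_force: [-0.8, 1.5, 0.4]
opening: 0.0153
time: 9.3
ee_pos: [0.4978, -0.1609, 0.0731]
tcp_rot: [179.5, 0.0, 106.9]
wrist_force: [-1.4, 2.1, 0.1]
opening: 0.0153
pointer/ball change 22
driver,ballast,endcap,bracket mean change [3.34, 3.14, 3.21, 3.37]
[([369.1, 132.0], [368, 131, 3, 3, 7]), ([265.2, 151.0], [264, 150, 4, 3, 8]), ([126.7, 301.5], [118, 286, 18, 33, 259])]
the job is handed in; nothing more can be done
```

I squeezed the camera trigger fully and let it spring back out. Then I gripped the red knob and swung the mirror about 19° counter-clockwise until the pointer aimed at the orange ball. I handed the job in at about 9.4 s, still holding the knob.

- **Trigger:** the fingers closed to 39.6 mm, which matches a full squeeze. After release, the trigger returned to within 0.2 pixels of where it started.
- **Aim:** line fits in both camera views put the pointer within about 3 mm of the ball's centre, against the 15 mm allowed. The two views disagree by about 5 mm on where the ball is. An angle check through my estimated hinge position agreed in the top view. In the scene view it was about 1.2° off (roughly 3 mm at the ball), because the pointer's tip is hidden behind the ball there.
- **Hold:** the tool stayed still for the last second with the grip at 20 N, and the wrist read about 2.5 N, which fits the mirror's spring.
- **Loose parts:** all four show only image noise against the first pictures, so none has moved.

No check failed.

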